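Load the centrifuge in balance and put on its cover

ROBOT

A 6-joint arm with a two-finger parallel gripper is mounted at the origin on a cart in front of the work surface, level with it; the furniture and walls round the work are solid. World frame = base frame: x ahead of the robot, y to its left, z up, the work surface at z = 0. Lengths are in m, angles in rad, forces in N, time in s.
With the tool pointing down it reaches from about 0.35 to 0.85 m from the base axis. Payload 8.1 kg.
Tool frame: the origin (TCP) lies between the finger pads; the fingertips stand 11 mm ahead of it and the grasp point (between the pads) lies 8 mm behind it; x points along the fingers, y is the direction in which the jaws open and shut, and the axes are right-handed (so a half turn about x gives the same grasp; the last joint's range is limited). The gripper opens to 85 mm and grips with 20 to 120 N. Pads are 22 mm wide; open, the fingers measure 114 mm over their backs; the gripper's body (76 mm by 85 mm) begins 54 mm behind the grasp point. The pads swing forward as they close: fully open they stand 13 mm farther back than shut.
Start: joints at [1.116, 0.13, 1.488, -0, 1.523, -0.085], TCP at [0.217, 0.559, 0.242] pointing down, gripper open.
Joint ranges: [-2.96, 2.96], [-0.89, 2.26], [0.02, 2.5], [-1.34, 4.48], [0, 2.73], [-2.66, 2.66]. Speed limits (rad/s): [2.39, 2.39, 2.79, 3.14, 3.14, 3.14].

INTERFACE

Orientations are given as a unit quaternion [w, x, y, z].
In Python, from plant import env gives the robot as it stands. Calls block until the motion is done:
- env.reach(position, orientation): joint-space move of the TCP to a pose.
- env.movel(position, ori=None, speed=0.15): straight line of the TCP; ori=None keeps the orientation; speed is the mean speed in m/s.
- env.set_joints(angles): joint-space move.
- env.release() and env.grab(newtons=None): open the fingers fully, or close them until they stop; newtons is the grip in N (None keeps the last).
- env.pause(seconds).
- env.inverse_kinematics(position, orientation): joint angles nearest the present ones, or None.
- env.get_obs(): the state.
- env.snapshot(name): name is "side" or "top" or "wrist"; returns a dict with "frame" (480x640x3 uint8, blue, green, red), "camera_matrix" (3x3 intrinsics, pixels), "distortion" ([k1, k2, p1, p2, k3] as OpenCV has them; the pictures are not rectified), "origin" and "rotation" of the camera in the world; the wrist camera has in their place "mount" (4x4, takes a point from camera to tool coordinates, whose origin is the TCP and whose axes are the tool frame's). Camera axes: x right, y down, z forward; pixel columns grow to the right and rows downward; lengths in m; the calibration is good to about 2 mm. A picture is of the moment at which its call begins: read the wrist's pose just before it. There is no depth.
A pose or a line that the arm cannot do raises env.PlanningError and nothing moves.
- env.hand_in(): hands the job in, once; it reports no verdict.
Trained networks look in the newest picture that a camera, given by its name, has taken for a name from the list of things; names that differ only in an ending like _2 or _b are one class to them, and where a whole thing is asked for, a point or a joint stands for the part that bears it (a point fixed in the world has none). Each returns a list of dicts, best first, with "score" (0 to 1); they miss things now and then, are a little off and sometimes report something else, mostly with a low value. They report only what shows in the picture. A call takes as long as a camera call. They do not tell look-alikes from the thing itself.
- env.silhouettes(query, camera): "region" (480x640 bool, what is visible of it) and "location" ([column, row] in pixels, amid what is visible of it).
The state is a dict: "time": time; "joints": joint angles; "joint_vel": joint speeds; "joint_torque": joint torques, N m; "tool_pos": TCP position; "ee_rot": TCP orientation; "contact_force": force on the tool from outside, world axes, zero at the start; "ft_torque": the same for the moment, N m; "finger_gap": finger opening in m.
Only numpy, scipy, OpenCV 4.12 (cv2) and the standard library are available. Lean on these libraries where they do the work, as an engineer would, in place of code of your own. Each camera call takes 0.05 s, during which the arm holds its last target.

TASK

Load the centrifuge so that the rotor is balanced: put each of the three tubes from the rack fully down into the rotor well directly opposite the tube with the same cap colour, leaving the tubes already in the rotor where they are. When all three are in, set the clear cover level in its seat on the centrifuge housing. Do not upset the flask behind it.

Things in the scene. Friction and masses are not known exactly. Their poses are not given: they have to be found in the camera images.
- rotor: Dark rotor in the bowl of the centrifuge, braked fast. Origin on its upright axis at the level of the wells' floors, 75 mm above the bench, z up. Six upright steel wells every 60 deg at 56 mm radius, one on its +x axis; that one, the third and the fifth hold tubes, the others are empty. Bore 19 mm, 48 mm deep, the top 8 mm flared to a 32 mm mouth. Hub nut 26 mm wide, up to 122 mm above the bench.
- centrifuge: Round white bench centrifuge, fixed, 243 mm across; origin under its middle on the bench, on the rotor's axis. Console (98 mm high) on its own -x side reaches 160 mm out. Open bowl; round the bowl, 103 mm above the bench, the flat recessed seat for the cover, 204 mm across; its rim flares to 220 mm at 115 mm height.
- cover: Clear dome cover, 198 mm across, grey lower edge, 73 mm high plus a black knob in the middle of the top (30 mm diameter, 77 to 109 mm above the lower edge). Origin at the centre of the lower edge, z up; its turn does not matter. 0.22 to 0.37 kg. Starts on the bench to one side of the centrifuge. In its seat its origin is 103 mm above the bench on the rotor's axis; loaded tubes fit under it.
- red_in_rotor: Red-capped sample tube already in the rotor, to stay there; same size as its partner in the rack. Origin at the centre of its flat bottom, z up along the tube. Its top is 155 mm above the bench, 32 mm above the well's mouth.
- red_in_rack: Red-capped sample tube to be loaded, 20 g, 80 mm long, body 16 mm, cap 20 mm in diameter and 13 mm high at the top. Origin at the centre of its flat bottom, z up. Stands in a loose 22 mm pocket of a wire rack (55x127 mm, not fixed), bottom 5 mm above the bench; the wire grid ends 58 mm above the bench, the end loops 85 mm. Racked tubes are 53 mm or more apart.
- yellow_in_rotor: Yellow-capped sample tube already in the rotor, to stay there; same size as its partner in the rack. Origin at the centre of its flat bottom, z up along the tube. Its top is 155 mm above the bench, 32 mm above the well's mouth.
- yellow_in_rack: Yellow-capped sample tube to be loaded, 20 g, 80 mm long, body 16 mm, cap 20 mm in diameter and 13 mm high at the top. Origin at the centre of its flat bottom, z up. Stands in a loose 22 mm pocket of a wire rack (55x127 mm, not fixed), bottom 5 mm above the bench; the wire grid ends 58 mm above the bench, the end loops 85 mm. Racked tubes are 53 mm or more apart.
- blue_in_rotor: Blue-capped sample tube already in the rotor, to stay there; same size as its partner in the rack. Origin at the centre of its flat bottom, z up along the tube. Its top is 155 mm above the bench, 32 mm above the well's mouth.
- blue_in_rack: Blue-capped sample tube to be loaded, 20 g, 80 mm long, body 16 mm, cap 20 mm in diameter and 13 mm high at the top. Origin at the centre of its flat bottom, z up. Stands in a loose 22 mm pocket of a wire rack (55x127 mm, not fixed), bottom 5 mm above the bench; the wire grid ends 58 mm above the bench, the end loops 85 mm. Racked tubes are 53 mm or more apart.
- flask: Conical glass flask behind the centrifuge, 64 mm across, 105 mm high; a bystander. Origin at the centre of its underside. Left of it stand two tall fixed glass columns, 0.70 and 0.74 m ahead of the robot, 0.33 and 0.52 m to its left, with low tripod feet: keep clear of them.
There are look-alikes about, which are no part of the job. Leave any brown or purple look-alike of the blue_in_rack alone.

How it is judged:
By the outcome, as a careful person would: the job done as asked, in the order asked, and still so for the second after the job is handed in, with the robot touching nothing.
It also fails if it takes over 112 s, if anything falls off the work surface, if the arm or the gripper's body presses on something with over 40 N, if the wrist force passes 120 N, or if a joint passes its speed limit or range.

## Working session

There is one attempt and no reset: what is moved stays moved. The work goes in short steps, each a Python script; the robot and the scene stay as the last script left them, time stands still between calls to the robot, and variables do not carry over. Pictures are saved under pics/ and viewed, and the job is handed in when it is done.

```bash
ls; mkdir -p pics; cat > h.py <<'E'
import numpy as np, cv2, sys
from plant import env
def snap(cam,name=None):
    o=env.get_obs(); s=env.snapshot(cam)
    if cam=='wrist':
        T=np.eye(4); T[:3,:3]=R(o['ee_rot']); T[:3,3]=o['tool_pos']
        M=T@np.array(s['mount']); s['origin']=M[:3,3]; s['rotation']=M[:3,:3]
    if name: cv2.imwrite('pics/'+name+'.png',s['frame'])
    return s
def R(q):
    from scipy.spatial.transform import Rotation as Ro
    return Ro.from_quat([q[1],q[2],q[3],q[0]]).as_matrix()
def ray(s,px):
    p=cv2.undistortPoints(np.array([[px]],float),np.array(s['camera_matrix']),np.array(s['distortion']))[0,0]
    d=np.array(s['rotation'])@np.array([p[0],p[1],1.]); return np.array(s['origin']),d/np.linalg.norm(d)
def atz(s,px,z):
    o,d=ray(s,px); return o+d*(z-o[2])/d[2]
def proj(s,P):
    Rm=np.array(s['rotation']); t=-Rm.T@np.array(s['origin'])
    return cv2.projectPoints(np.array(P,float).reshape(-1,1,3),cv2.Rodrigues(Rm.T)[0],t,np.array(s['camera_matrix']),np.array(s['distortion']))[0].reshape(-1,2)
def qdown(yaw):
    # tool x down (-z); tool y = (cos yaw, sin yaw,0)
    from scipy.spatial.transform import Rotation as Ro
    x=np.array([0,0,-1.]);y=np.array([np.cos(yaw),np.sin(yaw),0]);z=np.cross(x,y)
    q=Ro.from_matrix(np.c_[x,y,z]).as_quat(); return [q[3],q[0],q[1],q[2]]
E
python3 - <<'E'
from h import *
o=env.get_obs(); print(o)
print(R(o['ee_rot']).round(2))
for c in ['top','side','wrist']:
    s=snap(c,c+'0'); print(c,s['origin'],np.array(s['rotation']).round(2).tolist(),np.array(s['camera_matrix']).round(0).tolist())
E
```

```text
pics
{'time': 0.0, 'joints': array([ 1.11560383e+00,  1.31177827e-01,  1.48929305e+00,  5.58240021e-06,
        1.52301252e+00, -8.54204153e-02]), 'joint_vel': array([ 0.00107303, -0.00030882, -0.00044227,  0.00102847, -0.00256053,
        0.00084071]), 'joint_torque': array([-1.24177050e-04, -5.69394565e+01, -5.00547266e+01, -1.25049073e-04,
        1.50518690e-02,  1.56270465e-05]), 'tool_pos': array([0.21659196, 0.55896287, 0.24122691]), 'ee_rot': array([ 0.69487498,  0.12934699,  0.69523578, -0.13063435]), 'contact_force': array([-0.24596918,  0.15892552, -0.40436646]), 'ft_torque': array([0.00434317, 0.04804627, 0.0218618 ]), 'finger_gap': 0.08537312395362874}
[[-0.    0.36  0.93]
 [-0.    0.93 -0.36]
 [-1.   -0.   -0.  ]]
top [0.33763679 0.0139844  1.2070065 ] [0.06, -0.7, 0.71, -0.06] [[493.0, 0.0, 311.0], [0.0, 493.0, 244.0], [0.0, 0.0, 1.0]]
side [0.26413168 0.95031649 0.64052627] [0.08, -0.13, 0.86, -0.49] [[504.0, 0.0, 315.0], [0.0, 504.0, 242.0], [0.0, 0.0, 1.0]]
wrist [0.15391908 0.58454406 0.37249282] [[0.36, 0.9, 0.25], [0.93, -0.35, -0.1], [-0.0, 0.27, -0.96]] [[423.0, 0.0, 323.0], [0.0, 423.0, 235.0], [0.0, 0.0, 1.0]]
```

```bash
python3 - <<'E'
t=open('h.py').read()
t=t.replace("    if name: cv2","    if np.size(s['rotation'])==4: s['rotation']=R(s['rotation'])\n    if name: cv2")
open('h.py','w').write(t)
E
```

```text
(no output)
```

View pics/top0.png

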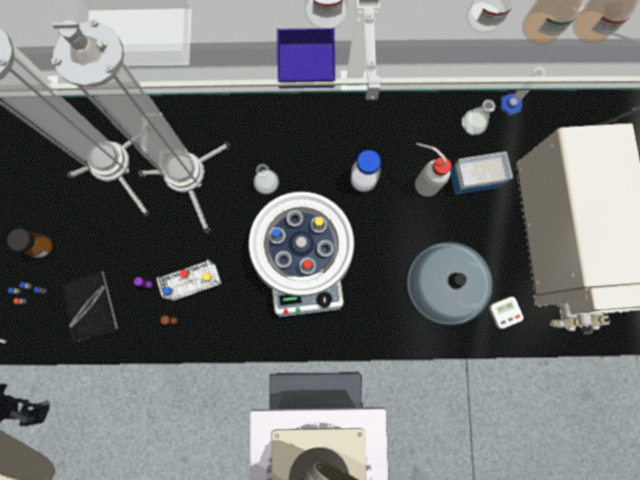

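View pics/side0.png

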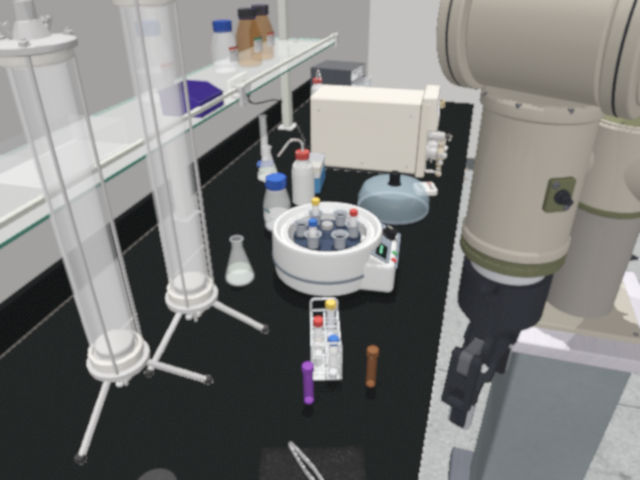

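View pics/wrist0.png

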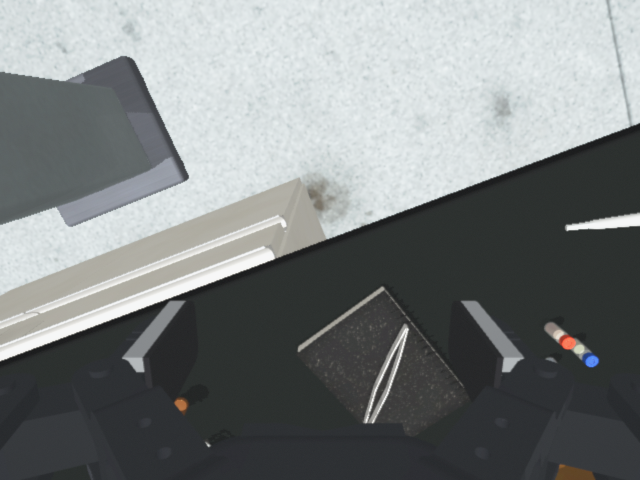

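```bash
python3 - <<'E'
from h import *
names=['rotor','centrifuge','cover','red_in_rotor','yellow_in_rotor','blue_in_rotor','red_in_rack','flask']
S={c:snap(c) for c in ['top','side']}
for c in S:
    for n in names:
        if c=='side' and n in('rotor','flask','centrifuge'): continue
        for d in env.silhouettes(n,c)[:6]:
            r=d['region']; ys,xs=np.nonzero(r)
            print(c,n,round(d['score'],2),np.round(d['location']),r.sum(),(xs.min(),xs.max(),ys.min(),ys.max()), atz(S[c],d['location'],0.1).round(3))
im=S['top']['frame']
a=cv2.resize(im[250:330,120:240],(720,480),interpolation=cv2.INTER_CUBIC);cv2.imwrite('pics/rack.png',a)
a=cv2.resize(im[185:320,240:365],(555,600),interpolation=cv2.INTER_CUBIC);cv2.imwrite('pics/rot.png',a)
print(env.get_obs()['time'])
E
```

```text
top rotor 0.78 [306. 246.] 2986 (np.int64(269), np.int64(333), np.int64(211), np.int64(276)) [0.525 0.023 0.1  ]
top rotor 0.59 [451. 287.] 5517 (np.int64(407), np.int64(491), np.int64(242), np.int64(324)) [ 0.426 -0.303  0.1  ]
top rotor 0.38 [307. 268.] 70 (np.int64(303), np.int64(311), np.int64(260), np.int64(269)) [0.475 0.019 0.1  ]
top centrifuge 0.79 [305. 277.] 6844 (np.int64(249), np.int64(354), np.int64(192), np.int64(316)) [0.454 0.024 0.1  ]
top cover 0.59 [450. 284.] 5514 (np.int64(407), np.int64(491), np.int64(242), np.int64(324)) [ 0.432 -0.301  0.1  ]
top red_in_rotor 0.65 [307. 267.] 71 (np.int64(303), np.int64(311), np.int64(259), np.int64(269)) [0.476 0.019 0.1  ]
top yellow_in_rotor 0.44 [319. 223.] 76 (np.int64(315), np.int64(322), np.int64(218), np.int64(228)) [ 0.576 -0.008  0.1  ]
top blue_in_rotor 0.37 [184. 273.] 64 (np.int64(180), np.int64(190), np.int64(270), np.int64(277)) [0.466 0.298 0.1  ]
top flask 0.6 [265. 178.] 581 (np.int64(253), np.int64(278), np.int64(164), np.int64(194)) [0.687 0.115 0.1  ]
top flask 0.2 [299. 246.] 2995 (np.int64(269), np.int6
[... 206 characters left out ...]
 (np.int64(311), np.int64(319), np.int64(198), np.int64(215)) [ 0.598 -0.087  0.1  ]
side red_in_rotor 0.58 [354. 214.] 134 (np.int64(349), np.int64(357), np.int64(208), np.int64(226)) [ 0.494 -0.066  0.1  ]
side yellow_in_rotor 0.52 [315. 208.] 133 (np.int64(311), np.int64(319), np.int64(198), np.int64(215)) [ 0.59  -0.072  0.1  ]
side yellow_in_rotor 0.52 [239. 269.] 998 (np.int64(225), np.int64(253), np.int64(235), np.int64(286)) [0.653 0.221 0.1  ]
side blue_in_rotor 0.63 [310. 227.] 123 (np.int64(309), np.int64(316), np.int64(219), np.int64(236)) [0.573 0.023 0.1  ]
side red_in_rack 0.71 [318. 332.] 293 (np.int64(313), np.int64(323), np.int64(316), np.int64(354)) [0.452 0.353 0.1  ]
0.9
```

View pics/rack.png

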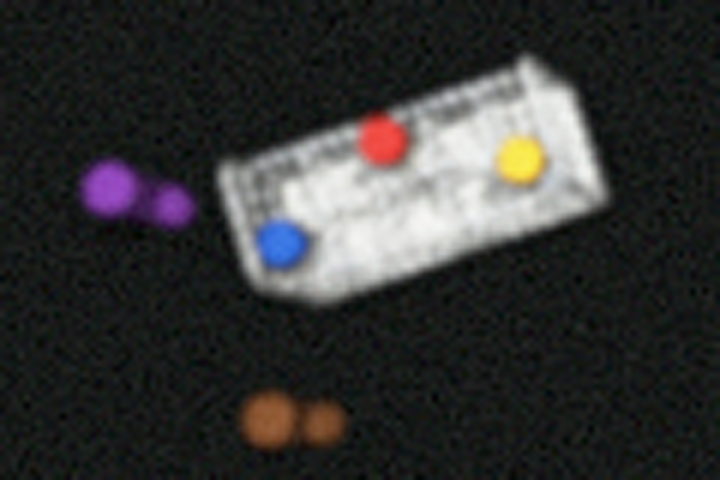

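View pics/rot.png

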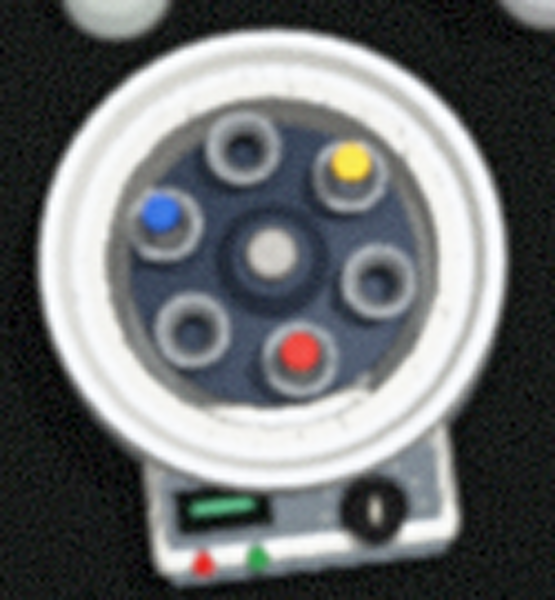

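```bash
python3 - <<'E'
from h import *
s=snap('top')
for n,p,z in [('red',(184,273.5),.08),('yel',(206.8,276.7),.08),('blu',(167.2,290.7),.08),('purple',(138.3,281),.08),('brown',(165,320),.08),('knob',(457,280),.109),('hub',(301,242),.122),('flask',(265,182),.05)]:
    print(n,atz(s,p,z).round(4))
rk=np.mean([atz(s,p,.08) for p in [(184,273.5),(206.8,276.7),(167.2,290.7)]],0)
yaw=np.radians(20); zt=np.array([np.sin(yaw),-np.cos(yaw),0])
p=rk-0.03*zt; p[2]=0.26
env.reach(p.tolist(),qdown(yaw))
s=snap('wrist','w1'); np.save('w1.npy',s,allow_pickle=True)
o=env.get_obs(); print(o['time'],o['tool_pos'],o['joints'].round(2))
yaw=0; hub=atz(snap('top'),(301,242),.122) if 0 else np.array([0.53,0.028,0])
zt=np.array([np.sin(yaw),-np.cos(yaw),0]); p=hub-0.03*zt; p[2]=0.30
env.reach(p.tolist(),qdown(yaw))
s=snap('wrist','w2'); np.save('w2.npy',s,allow_pickle=True)
o=env.get_obs(); print(o['time'],o['tool_pos'],o['joints'].round(2))
E
```

```text
red [0.4678 0.3031 0.08  ]
yel [0.4596 0.2504 0.08  ]
blu [0.4288 0.3406 0.08  ]
purple [0.452 0.408 0.08 ]
brown [0.3625 0.3434 0.08  ]
knob [ 0.4402 -0.3152  0.109 ]
hub [0.5297 0.0324 0.122 ]
flask [0.6921 0.1194 0.05  ]
2.2333 [0.44106652 0.32723475 0.25990475] [ 0.54 -0.01  1.61  0.    1.55  0.19]
3.3833 [0.5297489  0.05948349 0.29968927] [ 0.02 -0.07  1.59  0.    1.62  0.01]
```

View pics/w1.png

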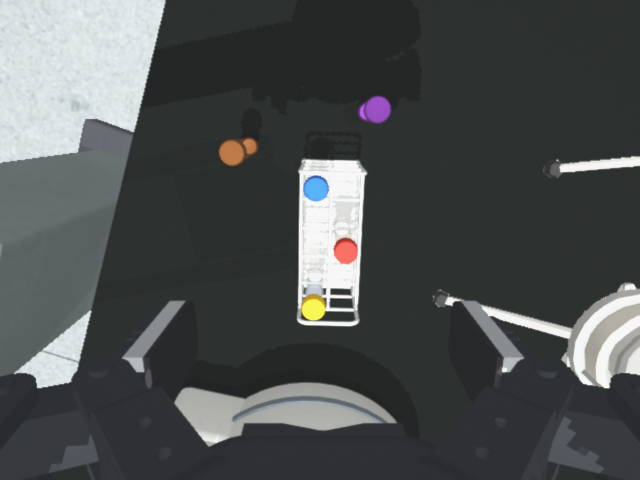

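View pics/w2.png

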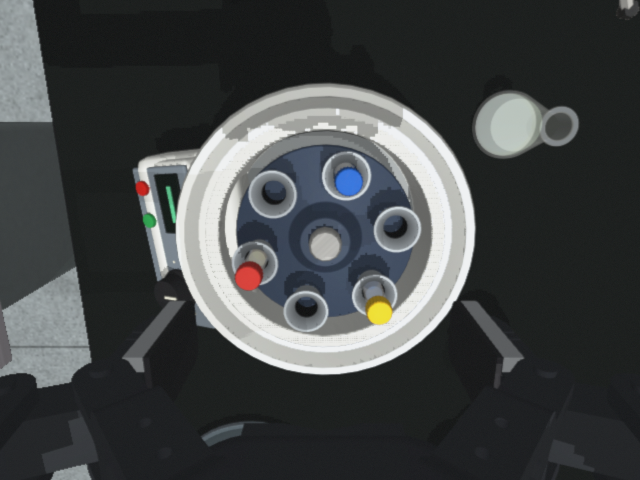

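```bash
cat > m.py <<'E'
from h import *
from scipy.optimize import least_squares
def hullc(s,c,z0,z1,r):
    a=np.linspace(0,2*np.pi,48,endpoint=False); P=[]
    for z in (z0,z1): P+= [(c[0]+r*np.cos(t),c[1]+r*np.sin(t),z) for t in a]
    h=cv2.convexHull(proj(s,P).astype(np.float32)); m=cv2.moments(h); return np.array([m['m10']/m['m00'],m['m01']/m['m00']])
def blob(s,col,near,rad=22):
    im=s['frame'].astype(int); b,g,r=im[...,0],im[...,1],im[...,2]
    m={'red':(r>120)&(g<110)&(b<110),'blue':(b>120)&(r<110),'yellow':(r>140)&(g>110)&(b<100)}[col].astype(np.uint8)
    n,l,st,ce=cv2.connectedComponentsWithStats(m)
    k=[i for i in range(1,n) if np.hypot(*(ce[i]-near))<rad]
    k=max(k,key=lambda i:st[i,4]); return ce[k],st[k,4]
def capfit(s,col,near,top,rad=22):
    px,A=blob(s,col,near,rad); x0=atz(s,px,top-.003)[:2]
    return least_squares(lambda c:hullc(s,c,top-.013,top,.010)-px,x0).x,A
E
python3 - <<'E'
from m import *
w1=np.load('w1.npy',allow_pickle=True).item(); w2=np.load('w2.npy',allow_pickle=True).item(); t=snap('top')
for n,p in [('blue',(316,188)),('red',(346,251)),('yellow',(313,307))]: print('rack w1',n,*capfit(w1,n,p,.085))
for n,p in [('blue',(167.2,290.7)),('red',(184,273.5)),('yellow',(206.8,276.7))]: print('rack top',n,*capfit(t,n,p,.085,6))
C={}
for n,p in [('blue',(349,182)),('red',(249,276)),('yellow',(379,312))]: C[n],A=capfit(w2,n,p,.155); print('rotor w2',n,C[n],A)
M={'opp_y':(274,193),'opp_r':(397,229),'opp_b':(305,311)}
for k,p in M.items(): print(k,atz(w2,p,.123))
print('hub',atz(w2,(325,245),.120))
# rim of centrifuge etc
def f(v,ret=False):
    x,y,th=v; P=[]
    out=[]
    for i,n in enumerate(['red','yellow','blue']):pass
    return
pts=[C['red'],C['yellow'],C['blue']]
ang=[np.degrees(np.arctan2(*(p-np.mean(pts,0))[::-1])) for p in pts]
print(np.mean(pts,0),ang,[np.linalg.norm(p-np.mean(pts,0)) for p in pts])
mp=[atz(w2,p,.123)[:2] for p in M.values()]; c=np.mean(mp,0)
print(c,[np.degrees(np.arctan2(*(p-c)[::-1])) for p in mp],[np.linalg.norm(p-c) for p in mp])
print(env.get_obs()['time'])
E
```

```text
rack w1 blue [0.42969747 0.34296646] 476
rack w1 red [0.46508813 0.31010756] 138
rack w1 yellow [0.46060762 0.25154344] 514
rack top blue [0.42987352 0.34220193] 60
rack top red [0.46851096 0.3043566 ] 52
rack top yellow [0.46106169 0.25465907] 20
rotor w2 blue [0.54669353 0.08695969] 629
rotor w2 red [0.47596365 0.01820464] 528
rotor w2 yellow [ 0.57043066 -0.008214  ] 468
opp_y [0.49352741 0.07482702 0.123     ]
opp_r [0.58528992 0.0476463  0.123     ]
opp_b [ 0.51541549 -0.01983507  0.123     ]
hub [0.53116924 0.03407119 0.12      ]
[0.53102928 0.03231678] [np.float64(-165.62569287047273), np.float64(-45.8095025718587), np.float64(74.00421810888429)] [np.float64(0.056845196893529994), np.float64(0.05652621690845879), np.float64(0.056843792820694114)]
[0.53141094 0.03421275] [np.float64(133.00762552039694), np.float64(14.00001351751266), np.float64(-106.48612131627507)] [np.float64(0.05553990027425144), np.float64(0.05552841577679701), np.float64(0.05636507498114881)]
3.4333
```

```bash
python3 - <<'E'
t=open('m.py').read()
t=t.replace("    im=s['frame'].astype(int); b,g,r=im[...,0],im[...,1],im[...,2]\n","    hsv=cv2.cvtColor(s['frame'],cv2.COLOR_BGR2HSV).astype(int); h,sa,v=hsv[...,0],hsv[...,1],hsv[...,2]; ok=(sa>110)&(v>90)\n")
i=t.index("    m={");j=t.index("    n,l,st")
t=t[:i]+"    m=({'red':(h<8)|(h>172),'blue':(h>98)&(h<125),'yellow':(h>17)&(h<35)}[col]&ok).astype(np.uint8)\n"+t[j:]
open('m.py','w').write(t)
E
python3 - <<'E'
from m import *
w1=np.load('w1.npy',allow_pickle=True).item(); w2=np.load('w2.npy',allow_pickle=True).item(); t=snap('top')
for n,p in [('blue',(316,188)),('red',(346,251)),('yellow',(313,307))]: print('rack w1',n,*capfit(w1,n,p,.085),blob(w1,n,p))
for n,p in [('blue',(167.2,290.7)),('red',(184,273.5)),('yellow',(206.8,276.7))]: print('rack top',n,*capfit(t,n,p,.085,6))
for n,p in [('blue',(349,182)),('red',(249,276)),('yellow',(379,312))]:print('rotor w2',n,*capfit(w2,n,p,.155))
for n,p in [('blue',(277,233)),('red',(307.5,265)),('yellow',(319,221))]:print('rotor top',n,*capfit(t,n,p,.155,8))
a=cv2.resize(w1['frame'][80:340,200:440],(738,800))[:, :]
cv2.imwrite('pics/w1c.png',cv2.resize(a,(553,600)))
E
```

```text
rack w1 blue [0.42986168 0.34274281] 485 (array([315.59175258, 188.16907216]), np.int32(485))
rack w1 red [0.46788128 0.30506477] 475 (array([345.36210526, 250.32842105]), np.int32(475))
rack w1 yellow [0.46069041 0.25160749] 524 (array([313.22900763, 306.95801527]), np.int32(524))
rack top blue [0.42986923 0.34272353] 52
rack top red [0.46947822 0.30456062] 48
rack top yellow [0.461416   0.25520019] 22
rotor w2 blue [0.54640507 0.0874997 ] 646
rotor w2 red [0.47682157 0.01989361] 623
rotor w2 yellow [ 0.5699752  -0.00637509] 607
rotor top blue [0.54588383 0.09507082] 1
rotor top red [0.47656354 0.01962362] 58Traceback (most recent call last):
  File "<stdin>", line 6, in <module>
  File "m.py", line 14, in capfit
    px,A=blob(s,col,near,rad); x0=atz(s,px,top-.003)[:2]
         ~~~~^^^^^^^^^^^^^^^^
  File "m.py", line 12, in blob
    k=max(k,key=lambda i:st[i,4]); return ce[k],st[k,4]
ValueError: max() iterable argument is empty
```

```bash
python3 - <<'E'
from m import *
w1=np.load('w1.npy',allow_pickle=True).item()
cv2.imwrite('pics/w1c.png',cv2.resize(w1['frame'][80:340,200:440],(553,600),interpolation=cv2.INTER_CUBIC))
for p in [(302,165),(366,172),(298,318),(357,322)]: print(p,atz(w1,p,.083))
E
```

```text
(302, 165) [0.41477926 0.35573866 0.083     ]
(366, 172) [0.46009174 0.36694887 0.083     ]
(298, 318) [0.45195036 0.24018922 0.083     ]
(357, 322) [0.4975023  0.25313812 0.083     ]
```

View pics/w1c.png

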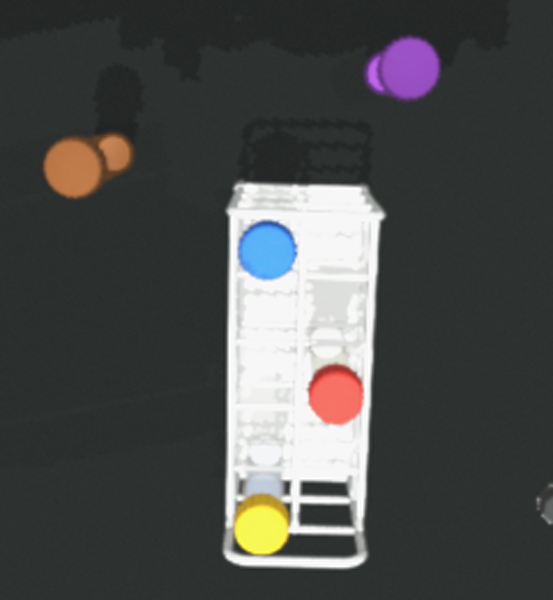

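```bash
python3 - <<'E'
from m import *
w1=np.load('w1.npy',allow_pickle=True).item()
u=np.array([-.309,.951])
for p in [(329,170.5),(329,171.5),(327,322.5),(327,321)]: print(p,atz(w1,p,.0835)[:2]@u)
for n,c in dict(b=(.42986,.34274),r=(.46788,.30506),y=(.46069,.25161)).items(): print(n,np.array(c)@u, np.array(c)@[.951,.309])
for r in (300,312): print([atz(w1,(c,r),.0575)[:2]@[.951,.309] for c in (302,358)])
im=w1['frame'][300:335,285:370]; cv2.imwrite('pics/yl.png',cv2.resize(im,(800,330),interpolation=cv2.INTER_NEAREST))
im=w1['frame'][155:200,285:370]; cv2.imwrite('pics/bl.png',cv2.resize(im,(800,423),interpolation=cv2.INTER_NEAREST))
E
```

```text
(329, 170.5) 0.20695882296783272
(329, 171.5) 0.20623818508938105
(327, 322.5) 0.08592941947709516
(327, 321) 0.08724728823420828
b 0.19311899999999999 0.51470352
r 0.14553713999999998 0.5392174200000001
y 0.09692789999999998 0.5158636799999999
[np.float64(0.5058838471980383), np.float64(0.5537132278328689)]
[np.float64(0.5061461371057238), np.float64(0.5543691327207134)]
```

View pics/yl.png

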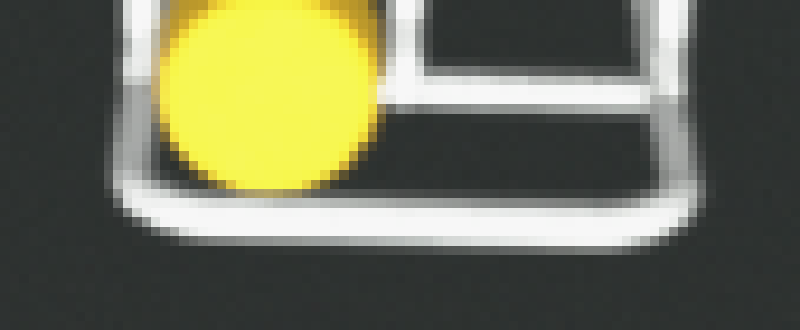

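View pics/bl.png

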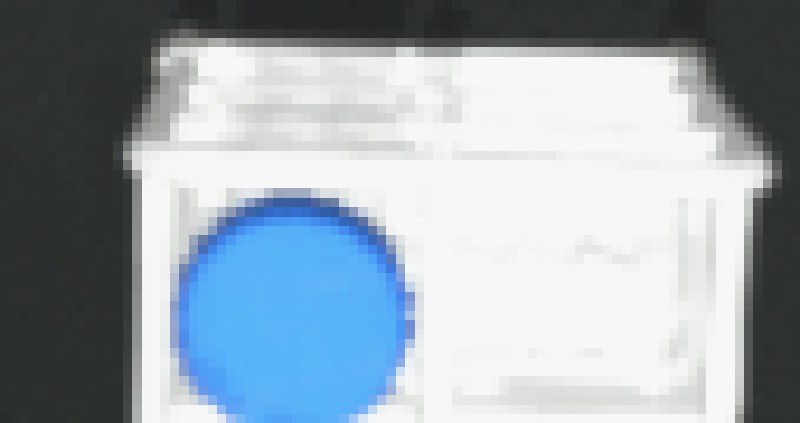

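```bash
cat >> m.py <<'E'
TH=14.2; RC=np.array([.5312,.0339])
YR=np.radians(18); U=np.array([-np.sin(YR),np.cos(YR)])
def zt(y): return np.array([np.sin(y),-np.cos(y)])
def st(msg=''):
    o=env.get_obs(); print(msg,round(o['time'],2),o['tool_pos'].round(4),'gap',round(o['finger_gap'],4),'F',o['contact_force'].round(1))
    return o
def pick(c,off,N=30):
    p=np.array(c)-off*zt(YR); q=qdown(YR)
    env.reach([*p,.14],q); env.movel([*p,.074],speed=.12); st('down'); env.grab(N); st('grab')
    env.movel([*p,.10],speed=.05); st('lift1'); env.movel([*p,.25],speed=.2)
    st('lifted')
def yawfor(k):
    y=np.radians(TH+k*60)
    while y>np.pi/2+.3: y-=np.pi
    while y<-np.pi/2+.3: y+=np.pi
    return y
E
python3 - <<'E'
from m import *
w1=np.load('w1.npy',allow_pickle=True).item()
for c in [(.42986,.34274),(.46788,.30506),(.46069,.25161)]: print(proj(w1,[(*c,.005),(*c,.085)]).round(1).tolist())
print('brown',atz(w1,(231.5,152.5),.08),'purple',atz(w1,(377.5,109),.08))
for k in (0,2,4): print(k,np.degrees(yawfor(k)))
pick((.46069,.25161),.005)
snap('side','s1');snap('wrist','w3')
E
```

```text
[[317.0, 175.2], [315.5, 189.3]]
[[341.4, 226.7], [345.7, 252.6]]
[[315.0, 274.3], [313.1, 310.2]]
brown [0.36379472 0.34631689 0.08      ] purple [0.45178306 0.41065361 0.08      ]
0 14.2
2 -45.800000000000004
4 74.20000000000002
down 5.22 [0.4599 0.2563 0.0747] gap 0.0856 F [ 0.1 -0.1  0.3]
grab 5.85 [0.4594 0.2565 0.0744] gap 0.0178 F [-0.2 -0.6  3.1]
lift1 6.52 [0.4592 0.2564 0.1001] gap 0.0173 F [0.  0.9 0.4]
lifted 7.42 [0.4584 0.2561 0.2483] gap 0.0176 F [-0.  -0.2 -0.6]
```

View pics/s1.png

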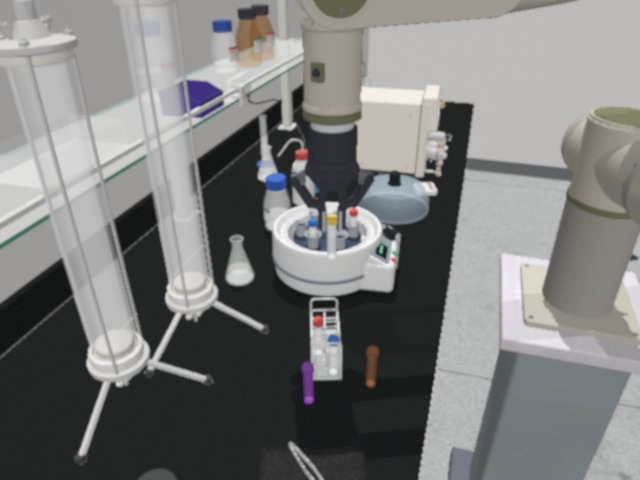

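View pics/w3.png

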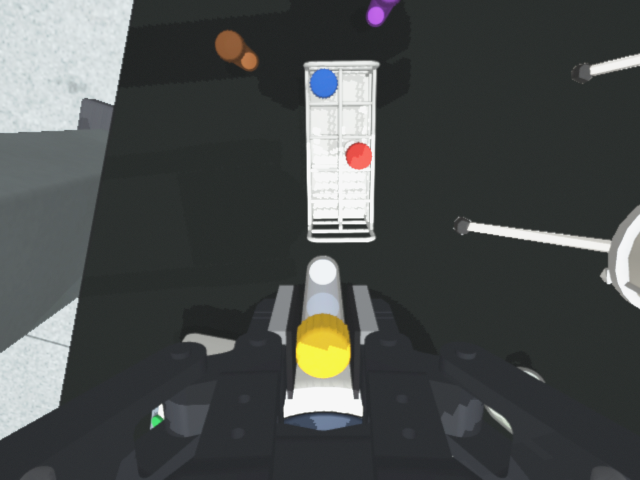

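```bash
cat >> m.py <<'E'
def tubecheck(s,col,near,botpx,dz,yaw=YR):
    # offsets of cap and bottom from TCP in tool y,z ; dz tube bottom relative to TCP z
    o=env.get_obs(); b=o['tool_pos'][2]+dz
    c,A=capfit(s,col,near,b+.08,30); Rm=R(o['ee_rot'])
    bt=atz(s,botpx,b)[:2]
    f=lambda p:[round(1000*float(Rm[:2,1]@(p-o['tool_pos'][:2])),1),round(1000*float(Rm[:2,2]@(p-o['tool_pos'][:2])),1)]
    print('cap yz',f(c),'A',A,'bot yz',f(bt)); return f(c),f(bt)
E
python3 - <<'E'
from m import *
s=snap('wrist')
cv2.imwrite('pics/w3c.png',cv2.resize(s['frame'][240:400,240:400],(600,600),interpolation=cv2.INTER_CUBIC))
tubecheck(s,'yellow',(323,352),(322,271),-.069)
o=env.get_obs();print(R(o['ee_rot']).round(4))
E
```

```text
cap yz [0.1, 4.4] A 2984 bot yz [-0.6, 5.5]
[[-3.100e-03  9.511e-01  3.090e-01]
 [-1.400e-03  3.090e-01 -9.511e-01]
 [-1.000e+00 -3.300e-03  3.000e-04]]
```

View pics/w3c.png

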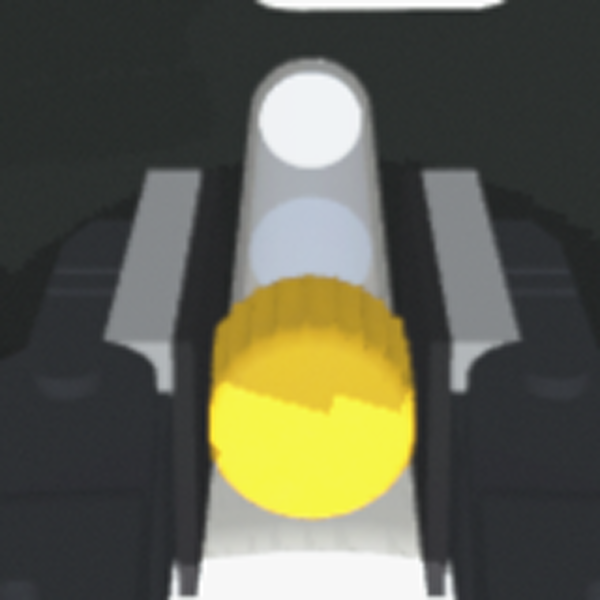

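```bash
cat >> m.py <<'E'
def well(k):
    a=np.radians(TH+60*k); return RC+.056*np.array([np.cos(a),np.sin(a)])
def goin(k,off,offy=0.,nudge=(0,0)):
    y=yawfor(k); w=well(k)+np.array(nudge); q=qdown(y)
    p=w-off*zt(y)-offy*np.array([np.cos(y),np.sin(y)])
    env.reach([*p,.25],q); o=st('above'); 
    c=p+(p-o['tool_pos'][:2]); c=np.clip(c,p-.003,p+.003)
    env.movel([*c,.205],q,speed=.15); o=st('hover'); print('err',((p-o['tool_pos'][:2])*1000).round(2)); return c,q
def down(c,q,z0,z1,step=.01,lim=12,speed=.06):
    z=z0
    while z>z1+1e-6:
        z=max(z-step,z1); env.movel([*c,z],q,speed=speed); o=st('z%.3f'%z)
        if abs(o['contact_force'][2])>lim or np.hypot(*o['contact_force'][:2])>lim: print('STOP'); return False
    return True
E
python3 - <<'E'
from m import *
c,q=goin(2,.0048); np.save('cur.npy',[c,q],allow_pickle=True) if 0 else None
snap('wrist','w4')
print(c,q, down(c,q,.205,.165))
snap('side','s4')
E
```

```text
above 8.32 [0.4954 0.0778 0.2495] gap 0.0175 F [ 0.  -0.6 -0.5]
hover 8.78 [0.4954 0.078  0.2048] gap 0.0176 F [0.6 0.6 0.9]
err [ 0.25 -0.61]
z0.195 9.14 [0.4956 0.077  0.1948] gap 0.0176 F [ 0.3 -0.   0.2]
z0.185 9.46 [0.4954 0.0769 0.1843] gap 0.0174 F [ 0.4 -0.1 -0.2]
z0.175 9.78 [0.4954 0.077  0.1743] gap 0.0174 F [-0.4  0.4 -0.3]
z0.165 10.09 [0.4954 0.077  0.1643] gap 0.0178 F [-0.3 -0.5  0.5]
[0.49580825 0.07702023] [np.float64(0.2660307277127575), np.float64(0.6551546778529637), np.float64(0.2660307277127575), np.float64(-0.6551546778529637)] True
```

View pics/w4.png

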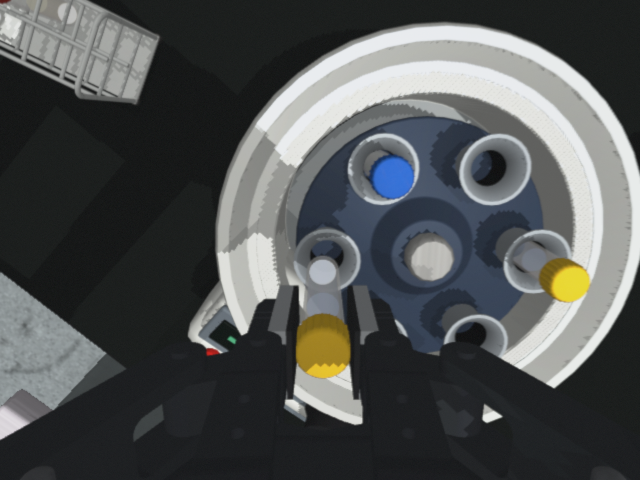

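View pics/s4.png

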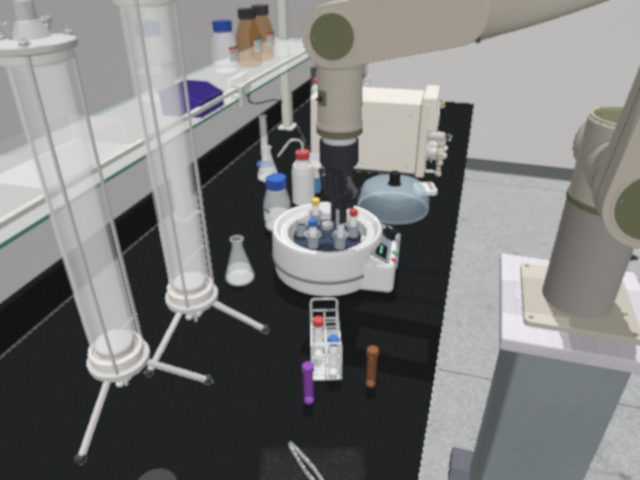

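```bash
python3 - <<'E'
from m import *
y=yawfor(2); q=qdown(y); c=[0.49580825,0.07702023]
if down(c,q,.165,.145):
    env.release(); st('rel'); env.movel([*c,.25],q,speed=.2); st('up')
    snap('wrist','w5')
E
```

```text
z0.155 10.46 [0.4954 0.077  0.1543] gap 0.0175 F [ 0.6  0.4 -0.1]
z0.145 10.78 [0.4957 0.077  0.1446] gap 0.0176 F [ 0.8 -1.3 -0.1]
rel 11.44 [0.4958 0.077  0.145 ] gap 0.0853 F [-1.  -0.7 -0.8]
up 12.12 [0.4954 0.077  0.2489] gap 0.0856 F [-0.3  0.6 -1.3]
```

View pics/w5.png

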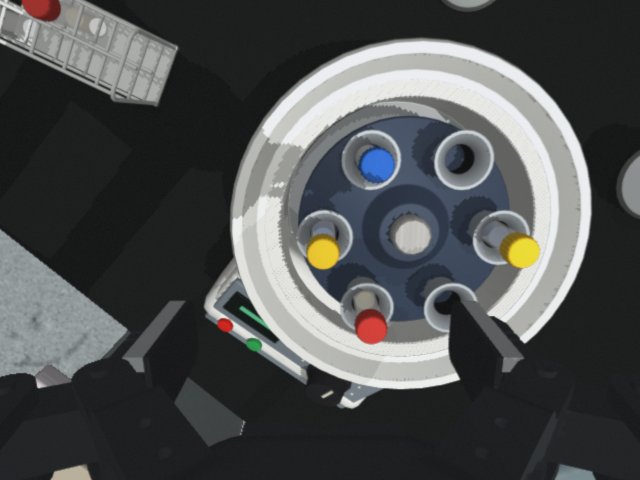

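```bash
cat >> m.py <<'E'
def look():
    p=np.array([.441,.3272]); env.reach([*p,.26],qdown(YR)); env.pause(.1); s=snap('wrist','wlook%d'%int(env.get_obs()['time'])); return s
E
python3 - <<'E'
from m import *
s=look()
for n,p in [('blue',(.42986,.34274)),('red',(.46788,.30506))]:
    px=proj(s,[(*p,.083)])[0]; c,A=capfit(s,n,px,.085,30); print(n,c,A)
    if n=='red': cr=c
if np.hypot(*(cr-[.46788,.30506]))<.006:
    pick(cr,0.); w=snap('wrist','w6'); print(blob(w,'red',(323,370),60))
    cv2.imwrite('pics/w6.png',w['frame'])
E
```

```text
blue [0.42993436 0.34264579] 486
red [0.46795657 0.30492277] 468
down 14.59 [0.4687 0.3055 0.0752] gap 0.0851 F [-1.  -0.4  0.6]
grab 15.22 [0.4682 0.305  0.0743] gap 0.0174 F [-0.1 -0.4  2.7]
lift1 15.89 [0.468  0.3049 0.1001] gap 0.0176 F [ 0.  -0.7 -0.7]
lifted 16.79 [0.4673 0.3046 0.2483] gap 0.0177 F [-0.3  0.3 -0.1]
(array([322.66711052, 333.08788282]), np.int32(3004))
```

View pics/w6.png

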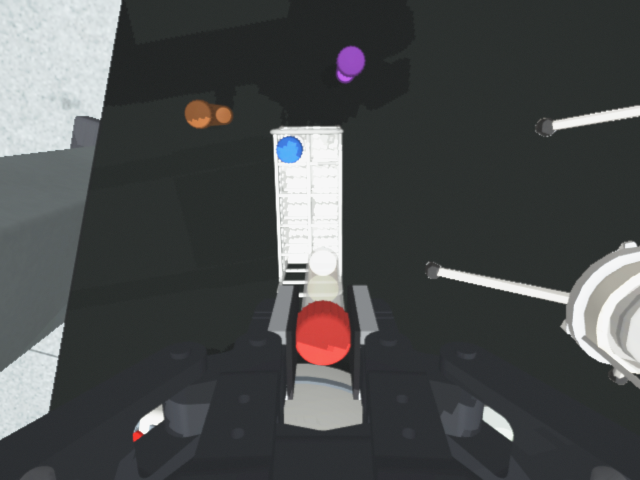

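```bash
cat >> m.py <<'E'
def insert(k,off,offy=0.):
    c,q=goin(k,off,offy); snap('wrist','hover%d'%k)
    if down(c,q,.205,.145):
        env.release(); st('rel'); env.movel([*c,.25],q,speed=.2); st('up'); snap('wrist','after%d'%k); return True
E
python3 - <<'E'
from m import *
s=snap('wrist'); (cy,cz),(by,bz)=tubecheck(s,'red',(322.7,333),(322,262),-.069)
if abs(cz)<3 and abs(bz)<4: print(insert(0,(cz+bz)/2000))
E
```

```text
cap yz [0.3, -0.1] A 3005 bot yz [-0.4, 0.9]
above 17.98 [0.5851 0.0491 0.2498] gap 0.0174 F [-0.8 -0.2 -0.1]
hover 18.43 [0.5852 0.048  0.2048] gap 0.0175 F [-0.5 -0.  -0.5]
err [0.21 0.04]
z0.195 18.8 [0.5855 0.0469 0.1947] gap 0.0179 F [-0.   0.4  0. ]
z0.185 19.12 [0.5852 0.0469 0.1841] gap 0.0173 F [-0.3 -0.   0.7]
z0.175 19.43 [0.5852 0.0469 0.1742] gap 0.0176 F [ 0.2  0.4 -0.1]
z0.165 19.75 [0.5852 0.0469 0.1642] gap 0.0174 F [-0.1  0.1 -0.3]
z0.155 20.07 [0.5852 0.0469 0.1542] gap 0.0176 F [ 0.  -0.4  1. ]
z0.145 20.38 [0.5856 0.0469 0.1446] gap 0.0177 F [-0.1 -0.3 -0.1]
rel 21.05 [0.5857 0.0469 0.145 ] gap 0.0854 F [-0.1  0.3  0.7]
up 21.73 [0.5853 0.047  0.2488] gap 0.0852 F [-0.5 -0.3 -0.1]
True
```

View pics/after0.png

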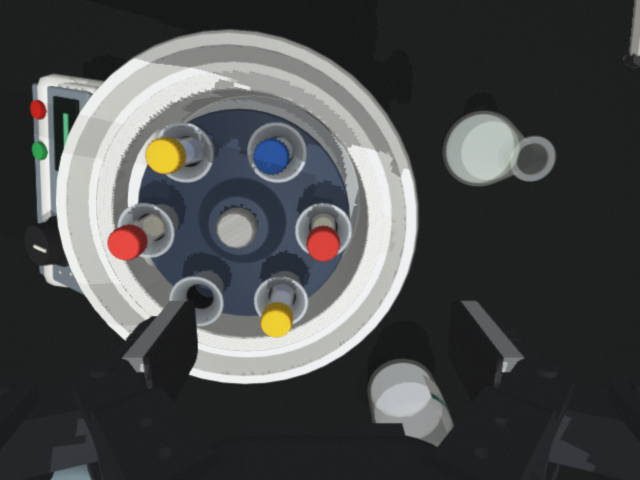

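```bash
sed -i "s/env.reach(\[\*p,.25\],q); o=st('above')/env.reach([*p,.25],q); env.pause(.3); o=st('above')/" m.py; python3 - <<'E'
from m import *
s=look(); px=proj(s,[(.42986,.34274,.083)])[0]; c,A=capfit(s,'blue',px,.085,30); print('blue',c,A)
print('brown',atz(s,(231.5,152.5),.08))
if np.hypot(*(c-[.42986,.34274]))<.006:
    pick(c,-.005); w=snap('wrist','w7'); print(blob(w,'blue',(323,310),60))
E
```

```text
blue [0.42996944 0.34267715] 482
brown [0.3652345  0.34826018 0.08      ]
down 24.38 [0.4323 0.3384 0.0753] gap 0.0854 F [ 0.3 -0.4  0.3]
grab 25.01 [0.4317 0.338  0.0743] gap 0.0176 F [-0.5  0.   2.8]
lift1 25.68 [0.4316 0.3379 0.1001] gap 0.0174 F [-0.8  1.  -0.3]
lifted 26.57 [0.4309 0.3375 0.2482] gap 0.0176 F [ 0.   0.  -1.4]
(array([322.591769 , 319.2993694]), np.int32(3013))
```

View pics/w7.png

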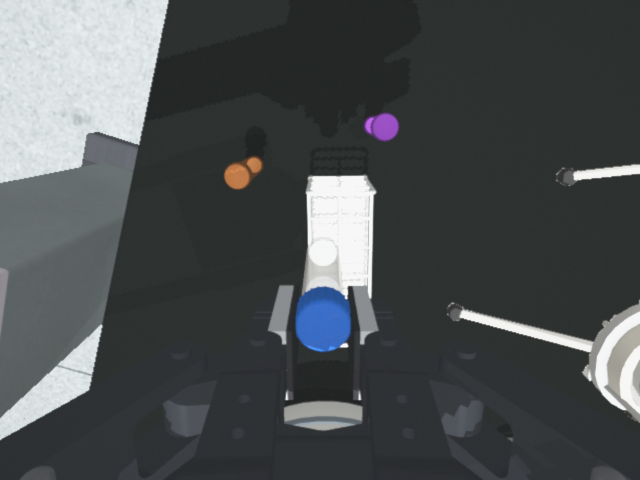

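```bash
python3 - <<'E'
from m import *
s=snap('wrist'); (cy,cz),(by,bz)=tubecheck(s,'blue',(322.6,319),(322,254),-.069)
if abs(cz+5)<3 and abs(bz+5)<4: print(insert(4,(cz+bz)/2000))
E
```

```text
cap yz [0.2, -5.2] A 3014 bot yz [-0.4, -3.3]
above 28.47 [ 0.5201 -0.0206  0.25  ] gap 0.0174 F [-0.3 -0.7 -0.3]
hover 28.92 [ 0.5196 -0.0216  0.2048] gap 0.0173 F [-0.4 -0.  -0.3]
err [0.4  0.48]
z0.195 29.28 [ 0.5198 -0.0217  0.1948] gap 0.0174 F [-0.5  0.5 -0.3]
z0.185 29.6 [ 0.5195 -0.0216  0.1842] gap 0.0175 F [-0.2  0.4  0.2]
z0.175 29.92 [ 0.5195 -0.0216  0.1743] gap 0.0176 F [ 0.4 -0.6 -0.9]
z0.165 30.23 [ 0.5195 -0.0217  0.1643] gap 0.0175 F [0.4 0.2 0.1]
z0.155 30.55 [ 0.5195 -0.0217  0.1543] gap 0.0174 F [ 0.2  0.1 -0.7]
z0.145 30.87 [ 0.5198 -0.0217  0.1446] gap 0.0173 F [-1.  -0.2  0.7]
rel 31.53 [ 0.52   -0.0217  0.145 ] gap 0.0855 F [0.7 0.5 0.6]
up 32.21 [ 0.5196 -0.0217  0.2489] gap 0.0855 F [-0.5  0.8 -0.4]
True
```

View pics/after4.png

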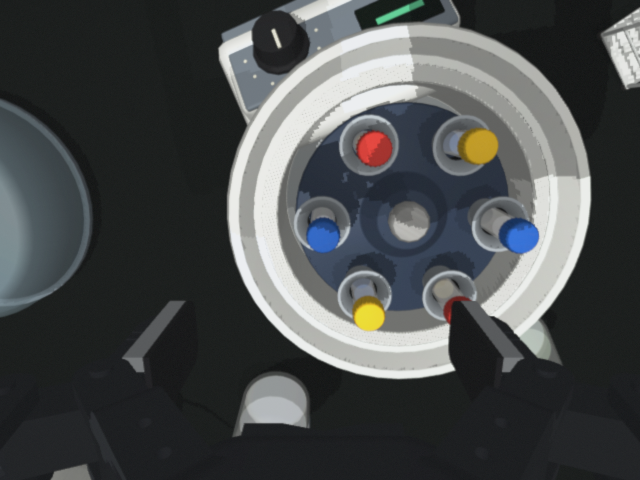

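```bash
python3 - <<'E'
from m import *
p=RC-.03*zt(0.); env.reach([*p,.30],qdown(0.)); env.pause(.2); s=snap('wrist','w8'); np.save('w8.npy',s,allow_pickle=True)
P={'blue':(1,4),'red':(3,0),'yellow':(5,2)}
for n,(a,b) in P.items():
    for k in (a,b):
        px=proj(s,[(*well(k),.152)])[0]; c,A=capfit(s,n,px,.155,14); print(n,k,'err mm',((c-well(k))*1000).round(1),A)
y=np.radians(-20); kn=np.array([.440,-.315]); p=kn-.03*zt(y)
print(env.inverse_kinematics([*p,.30],qdown(y)))
env.reach([*p,.30],qdown(y)); env.pause(.2); s=snap('wrist','w9'); np.save('w9.npy',s,allow_pickle=True)
snap('side','s9'); snap('top','t9'); st()
E
```

```text
blue 1 err mm [-0.  -0.3] 640
blue 4 err mm [-0.   0.7] 568
red 3 err mm [-0.  -0.3] 618
red 0 err mm [-0.1 -0.9] 638
yellow 5 err mm [-0.3 -0.1] 602
yellow 2 err mm [-1.3 -0.3] 659
[-6.63226325e-01 -6.63611338e-02  1.58486004e+00 -4.44089210e-16
  1.62309375e+00 -3.14160475e-01]
 35.52 [ 0.4506 -0.2863  0.3   ] gap 0.0852 F [-0.6 -0.5 -0.1]
```

View pics/w8.png

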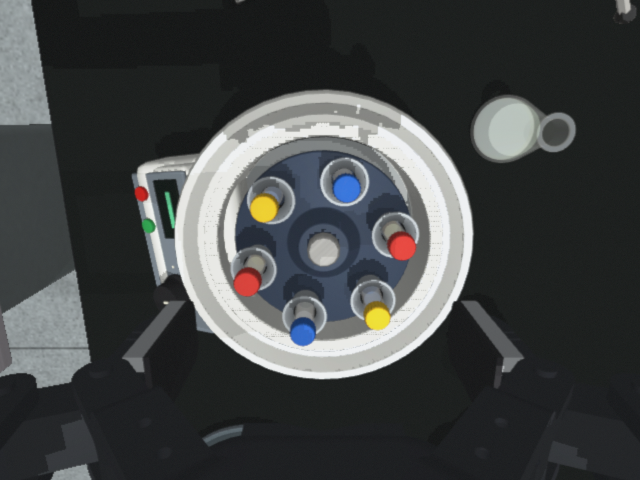

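View pics/w9.png

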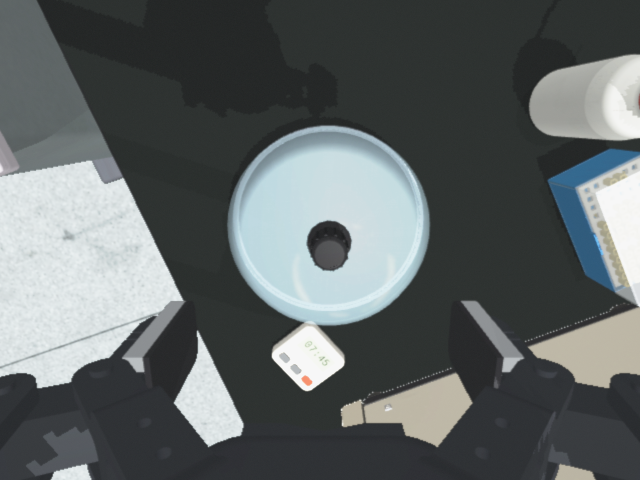

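View pics/s9.png

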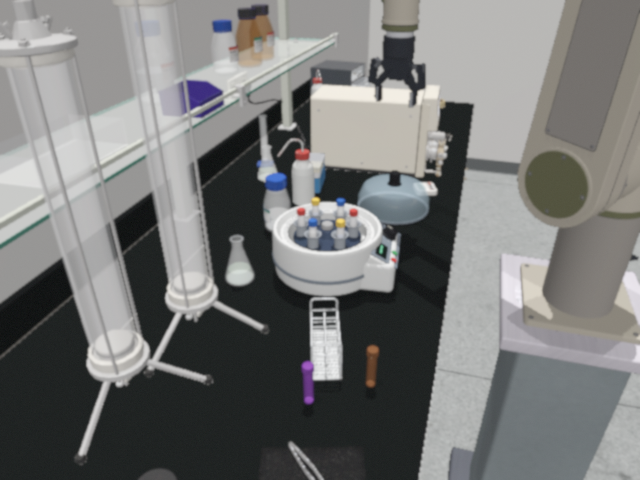

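```bash
python3 - <<'E'
from m import *
s=np.load('w9.npy',allow_pickle=True).item()
cv2.imwrite('pics/kn.png',cv2.resize(s['frame'][210:290,290:370],(600,600),interpolation=cv2.INTER_CUBIC))
print(atz(s,(329.5,253),.109))
# ring: project lower-edge & dome rim candidate circles for cover at guess
g=atz(s,(329.5,253),.109)[:2]
a=np.linspace(0,2*np.pi,200); im=s['frame'].copy()
for z,r,col in [(0,.099,(0,0,255)),(.109,.015,(0,255,255)),(.077,.015,(0,255,0))]:
    for q in proj(s,[(g[0]+r*np.cos(t),g[1]+r*np.sin(t),z) for t in a]): cv2.circle(im,tuple(int(v) for v in q.round()),0,col,-1)
cv2.imwrite('pics/ov.png',im)
t=snap('top'); sd=snap('side')
print('analyser',atz(sd,(313,168),0),atz(sd,(416,175),0)); 
for z in (.2,.3): print([atz(t,p,z).round(3) for p in [(520,150),(537,300)]])
E
```

```text
[ 0.44328044 -0.32088704  0.109     ]
analyser [ 0.74356601 -0.53923243  0.        ] [ 0.40778514 -0.5764258   0.        ]
[array([ 0.71 , -0.443,  0.2  ]), array([ 0.388, -0.45 ,  0.2  ])]
[array([ 0.673, -0.398,  0.3  ]), array([ 0.383, -0.404,  0.3  ])]
```

View pics/ov.png

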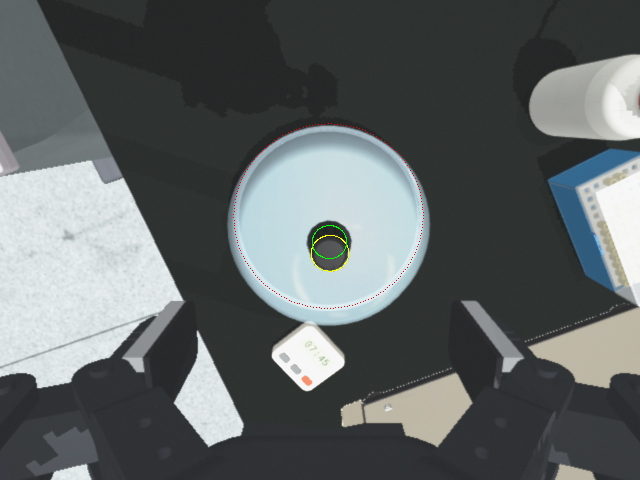

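View pics/kn.png

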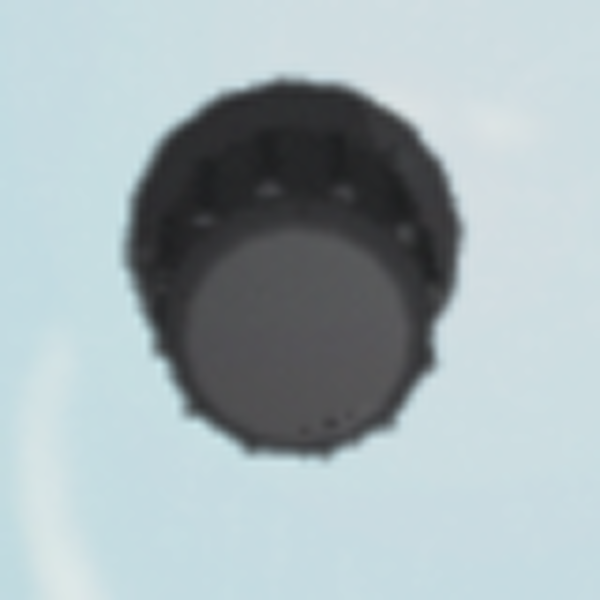

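```bash
python3 - <<'E'
from m import *
y=np.radians(-20); q=qdown(y); k=np.array([.4432,-.3210])
env.movel([*k,.16],q,speed=.2); env.pause(.15); o=st(); c=2*k-o['tool_pos'][:2]
env.movel([*c,.091],q,speed=.12); env.pause(.1); st('down'); env.grab(60); st('grab')
env.movel([*c,.13],q,speed=.08); st('l1')
env.movel([*c,.30],q,speed=.2); env.pause(.2); st('l2'); s=snap('wrist','w10'); np.save('w10.npy',s,allow_pickle=True); snap('side','s10')
E
```

```text
36.64 [ 0.4442 -0.3215  0.1619] gap 0.0854 F [-0.5 -0.6  0.6]
down 37.47 [ 0.443  -0.3211  0.0923] gap 0.0854 F [-0.4 -0.  -0.2]
grab 38.02 [ 0.4426 -0.3207  0.0916] gap 0.0283 F [0.7 0.9 4.1]
l1 38.67 [ 0.4423 -0.3205  0.1302] gap 0.0285 F [-0.2  0.1 -2.6]
l2 39.87 [ 0.4417 -0.32    0.2983] gap 0.0285 F [-0.5 -0.2 -2.6]
```

View pics/w10.png

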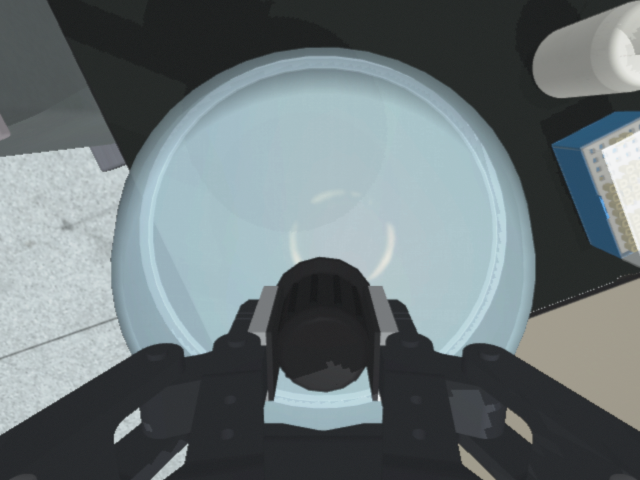

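View pics/s10.png

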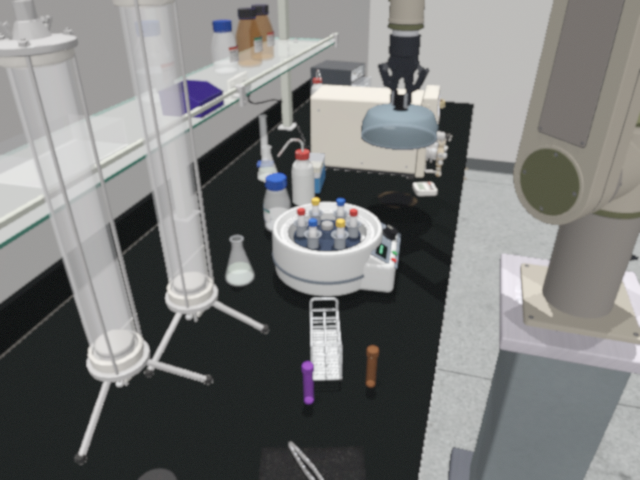

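```bash
python3 - <<'E'
from m import *
s=np.load('w10.npy',allow_pickle=True).item(); o=env.get_obs(); h=o['tool_pos'][2]-.0916
a=np.linspace(0,2*np.pi,400); y=np.radians(-20)
im=s['frame'].copy(); 
for off,col in [(0,(0,0,255)),(.002,(0,255,0))]:
    g=o['tool_pos'][:2]+off*zt(y)
    for z,r in [(h,.099),(h+.109,.015)]:
        for q in proj(s,[(g[0]+r*np.cos(t),g[1]+r*np.sin(t),z) for t in a]): cv2.circle(im,tuple(int(v) for v in q.round()),0,col,-1)
cv2.imwrite('pics/ov2.png',im[40:400,100:540])
cv2.imwrite('pics/ov2.png',cv2.resize(im[40:400,100:540],(733,600)))
E
```

```text
(no output)
```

View pics/ov2.png

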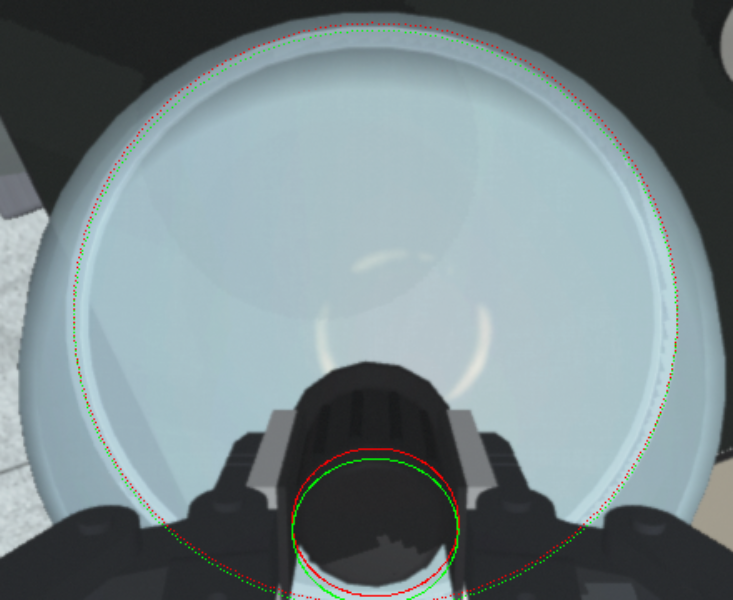

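```bash
python3 - <<'E'
from m import *
y=np.radians(-20); q=qdown(y); off=-.0007
p=RC-off*zt(y)
env.movel([*p,.30],q,speed=.22); env.pause(.3); o=st('above'); c=2*p-o['tool_pos'][:2]
env.movel([*c,.235],q,speed=.12); env.pause(.2); o=st('hover'); print((p-o['tool_pos'][:2])*1000)
s=snap('wrist','w11'); snap('side','s11'); snap('top','t11')
E
```

```text
above 42.08 [0.531  0.0328 0.3001] gap 0.0282 F [-0.1 -0.  -2.7]
hover 42.97 [0.5316 0.0336 0.2363] gap 0.0285 F [-0.1 -1.2 -2.8]
[-0.6528684  -0.38787282]
```

View pics/s11.png

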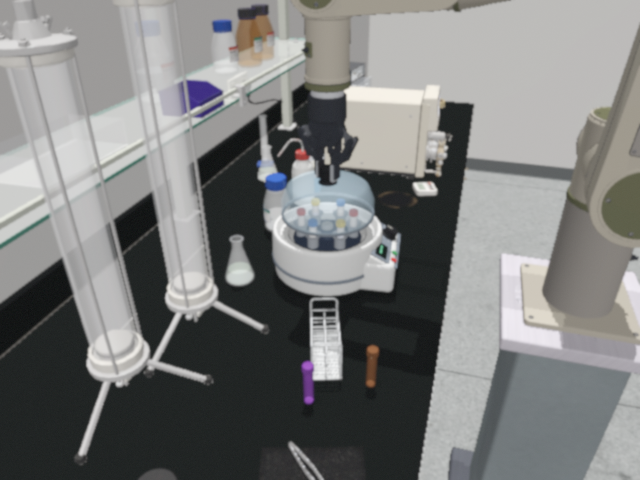

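View pics/w11.png

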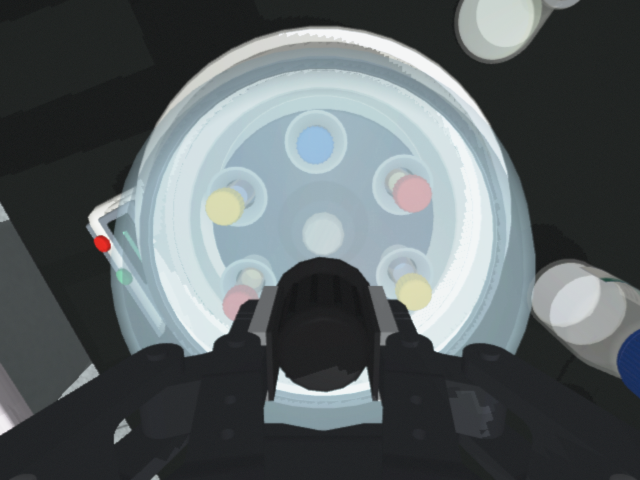

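Centred over the bowl and level. Lowering with force checks.

```bash
python3 - <<'E'
from m import *
y=np.radians(-20); q=qdown(y); off=-.0007
c=RC-off*zt(y)+[-.0004,-.0001]
z=.235
for z in (.222,.212,.206,.202,.199,.197,.196,.195,.1945):
    env.movel([*c,z],q,speed=.05); o=st('z%.4f'%z)
    if o['contact_force'][2]>6 or np.hypot(*o['contact_force'][:2])>8: print('contact'); break
env.pause(.3); st('rest'); snap('side','s12'); snap('wrist','w12')
E
```

```text
z0.2220 43.52 [0.5301 0.0332 0.2212] gap 0.0284 F [-0.5 -0.1 -2.1]
z0.2120 43.88 [0.5302 0.0332 0.2114] gap 0.0287 F [-0.3  0.2 -2.1]
z0.2060 44.14 [0.5303 0.0331 0.2055] gap 0.0283 F [-0.5  0.6 -2.9]
z0.2020 44.39 [0.5304 0.0331 0.2017] gap 0.0284 F [ 0.2 -0.2 -1.9]
z0.1990 44.64 [0.5304 0.0331 0.1987] gap 0.0285 F [-0.3  0.1 -1.6]
z0.1970 44.89 [0.5304 0.0332 0.1968] gap 0.0285 F [ 0.7  1.9 -1.9]
z0.1960 45.14 [0.5305 0.0331 0.1959] gap 0.0281 F [ 0.2 -0.1 -3.4]
z0.1950 45.39 [0.5305 0.0332 0.1949] gap 0.0284 F [ 0.6  0.5 -1.3]
z0.1945 45.64 [0.5306 0.0331 0.1946] gap 0.0281 F [-0.6 -0.7 -2.8]
rest 45.94 [0.5306 0.0332 0.1946] gap 0.0284 F [ 0.1  1.2 -1.2]
```

View pics/s12.png

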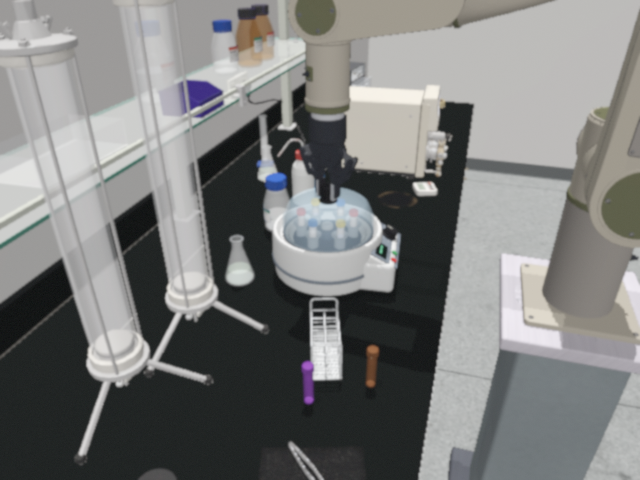

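```bash
python3 - <<'E'
from m import *
y=np.radians(-20); q=qdown(y); c=[.5307,.0333]
for z in (.194,.1935,.193):
    env.movel([*c,z],q,speed=.03); o=st('z%.4f'%z)
    if o['contact_force'][2]>3: break
env.release(); st('rel'); o=env.get_obs(); env.movel([*o['tool_pos'][:2],.30],q,speed=.15); st('up')
y=0.; p=RC-.03*zt(y); env.reach([*p,.36],qdown(y)); env.pause(.2)
s=snap('wrist','w13'); np.save('w13.npy',s,allow_pickle=True); snap('side','s13')
E
```

```text
z0.1940 46.29 [0.5307 0.0332 0.1945] gap 0.0288 F [-4.1  0.4  4.6]
rel 46.88 [0.5307 0.0333 0.194 ] gap 0.0856 F [ 0.3 -0.1  0.3]
up 47.74 [0.5303 0.0333 0.2988] gap 0.0858 F [-0.3 -0.4 -1.1]
```

View pics/w13.png

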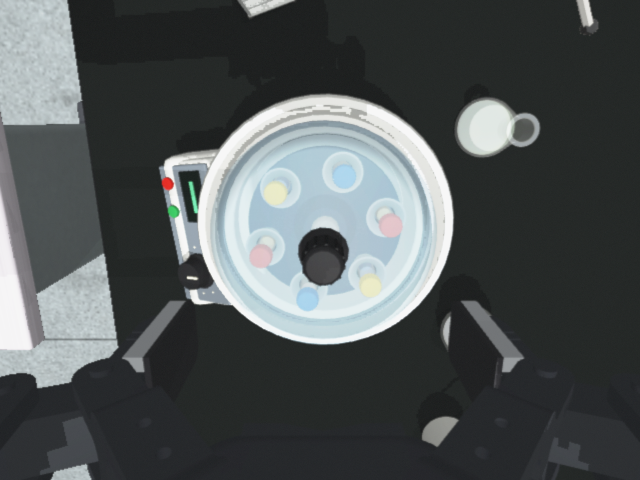

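View pics/s13.png

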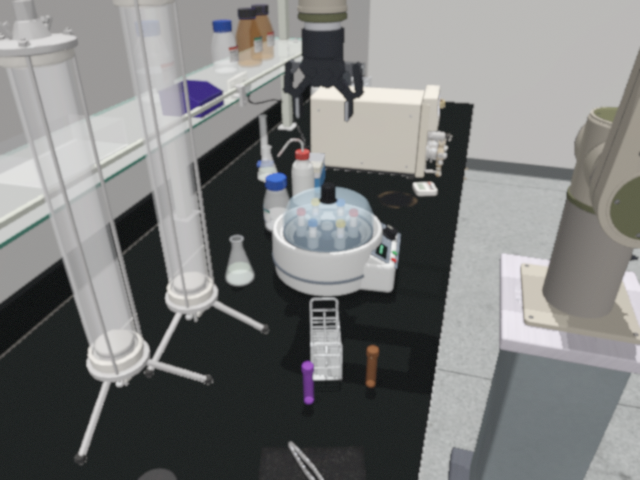

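```bash
python3 - <<'E'
from m import *
a=np.linspace(0,2*np.pi,300)
out=[]
for s,(x0,x1,y0,y1) in [(np.load('w13.npy',allow_pickle=True).item(),(190,460,85,350)),(snap('side'),(260,400,175,300))]:
    im=cv2.resize(s['frame'][y0:y1,x0:x1],None,fx=590/(y1-y0),fy=590/(y1-y0),interpolation=cv2.INTER_CUBIC); f=590/(y1-y0)
    if im.shape[1]>800: im=im[:, :800]
    for z,r,col in [(.103,.099,(0,0,255)),(.212,.015,(0,255,255)),(.180,.015,(0,255,0))]:
        for q in proj(s,[(RC[0]+r*np.cos(t),RC[1]+r*np.sin(t),z) for t in a]): cv2.circle(im,(int((q[0]-x0+.5)*f),int((q[1]-y0+.5)*f)),0,col,-1)
    out.append(im)
cv2.imwrite('pics/f1.png',out[0]);cv2.imwrite('pics/f2.png',out[1]); st()
E
```

```text
48.48 [0.5308 0.0636 0.3588] gap 0.0858 F [ 0.2 -0.6  0. ]
```

View pics/f1.png

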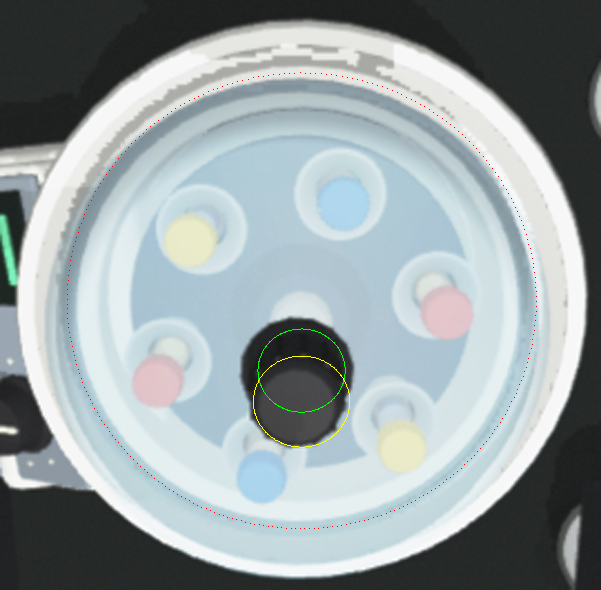

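View pics/f2.png

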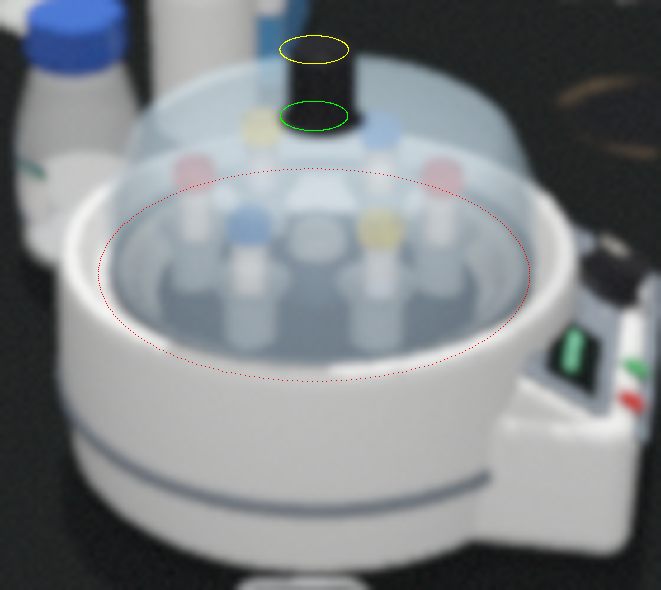

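```bash
python3 - <<'E'
from m import *
s=snap('side'); k=cv2.imread('pics/s9.png'); s9=dict(s,frame=k)
for n,(a,b) in {'blue':(1,4),'red':(3,0),'yellow':(5,2)}.items():
    for i in (a,b):
        m=hullc(s9,well(i),.142,.155,.010)
        try: px,A=blob(s9,n,m,8); print(n,i,(px-m).round(1),A)
        except Exception as e: print(n,i,'none')
# level: dark knob centroid in side
g=cv2.cvtColor(s['frame'],cv2.COLOR_BGR2GRAY); roi=g[182:206,318:340]; ys,xs=np.nonzero(roi<60); print('knob rows/cols',xs.min()+318,xs.max()+318,ys.min()+182,ys.max()+182, 'pred',proj(s,[(*RC,.180),(*RC,.212)]).round(1).tolist())
for r in range(186,204,3):
    x=np.nonzero(g[r,318:342]<60)[0]; print(r, (x.mean()+318).round(1) if len(x) else None)
E
```

```text
blue 1 [ 1.  -1.1] 56
blue 4 [ 0.8 -1.8] 61
red 3 [ 0.8 -0.8] 40
red 0 [ 0.8 -0.5] 33
yellow 5 [ 1.6 -1.7] 53
yellow 2 [ 1.  -0.8] 62
knob rows/cols 321 339 182 202 pred [[326.0, 199.0], [326.1, 185.0]]
186 328.9
189 328.0
192 328.0
195 328.0
198 327.5
201 328.0
```

```bash
python3 - <<'E'
from m import *
print(env.hand_in()); st()
E
```

```text
the job is handed in; nothing more can be done
None
the job is handed in; nothing more can be done
```

The job is handed in at about 48.5 s: each rack tube is in the well opposite its colour partner, and the cover is in its seat. I loaded yellow first, then red, then blue, and put the cover on last. No verdict came back.

**Tubes:** before the cover went on, the wrist picture put all six caps within 1.4 mm of their expected places at full depth. Forces during the insertions stayed under 2 N. The brown and purple look-alikes stood undisturbed when the blue tube came out of the rack.

**Cover:** contact came at the expected seat height, with a peak of about 5 N before I released it. The knob and lower edge match the expected seated position in the wrist picture, and the knob stands upright in the side picture, so the cover is level.

**Disagreement:** the side camera showed the cover about 1.7 px off its expected position. It showed nearly the same 1–2 px shift on the tube caps before the cover went on, so I took it as that camera's calibration error.

**Surroundings:** the flask is standing where it was in the last pictures, and the gripper was clear of everything.

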